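Take the battery pack out of its charging dock

TASK

The battery pack in the charging dock is charged: take it out. Slide the lock on the dock's deck all the way aside, away from the release paddle, then press the paddle down so that the pack springs up. Lift the pack out and stand it upright on its foot on the bare worktop; set it down rather than drop it, and leave the pistons, the round instrument and the lamp nearby where they are.

Things in the scene. Friction and masses are not known exactly. Their poses are not given: they have to be found in the camera images.
- dock: Grey charging dock fixed to the worktop, 180 x 180 mm; screw ears 6 mm thick reach y = ±108. Origin at the centre of its underside, z up, -x front (to the robot), +y its left. Front part (x -98 to -14 mm): flat deck 44 mm high with lock and paddle. Back part: a well, rim 56 mm high, inside x 5.5 to 66.5 and y -57.5 to 57.5 mm, holding the pack.
- battery_pack: Black and grey tool battery, 58 (x) x 112 (y) x 82 mm high, 0.5 kg; origin at the centre of its underside, z up. Seated and latched: origin at x 36, y 0, z 20 mm of the dock (top 102 mm up). Released, a spring lifts it 22 mm (top 124 mm) in half a second; it then stands free with 1.5 mm play, and 20 mm more lift clears the rim. Grip it across the 58 mm (dock's x).
- lock_slide (a joint): Position of the steel lock slide in m: 0 to 0.006 locked, 0.034 fully aside; grows towards the dock's +y. Up to 0.022 its tongue (7 mm thick) lies under the paddle and blocks it. Needs 2 to 3 N and stays where it is left.
- lock_grip (a point): Centre of the top of the lock slide's upright thumb grip, 82 mm above the worktop; the grip is a steel block 18 mm (dock x) by 24 mm (dock y), free from 53 mm up to 82 mm. It moves with the slide. 28 mm of free deck separates it from the paddle when locked.
- release_paddle (a joint): How far the release paddle is pressed, in m: 0 up, 0.008 fully down. It springs back by itself. The latch lets go at 3 to 5 mm; fully down takes about 5 to 6 N (2 N to start). Blocked by the lock slide's tongue while locked.
- paddle_top (a point): Centre of the top of the release paddle, a black ribbed plate 36 mm (dock x) by 64 mm (dock y) whose top is 66 mm above the worktop when up; it goes straight down. The pack's front face is 59 mm behind this point.
- piston_1: Bystander: alloy piston 60 mm wide, 54 mm tall, standing to the right of the dock. Origin at the centre of its underside. Leave it alone.
- piston_2: Bystander: smaller alloy piston 54 mm wide, 48 mm tall, standing to the right of the dock. Origin at the centre of its underside. Leave it alone.
- speedo: Bystander: round chrome instrument 90 mm wide, 67 mm tall, behind and left of the dock. Origin at the centre of its underside. Leave it alone.
- tail_lamp: Bystander: oblong lamp 92 mm by 156 mm, 52 mm tall, well to the left of the dock. Origin at the centre of its underside. Leave it alone. The worktop between it and the dock is bare.
Not all that is in view belongs to the job. Leave any yellow look-alike of the battery_pack alone.

How it is judged:
On the way, in this order (a step that is already met when the one before it is completed fails the run):
1. the lock slide has been moved aside (28 mm or more of its 34) (value of joint lock_slide above 0.028 m), for 0.1 s.
2. the pack has sprung up in the dock by 12 mm or more (z of battery_pack in the frame of dock above 0.032 m and value of joint lock_slide above 0.022 m), for 0.1 s.
At the end, for the whole second after the job is handed in: The pack stands upright on its foot on the worktop itself (within 4 mm of its height and 0.08 rad of upright), outside the dock and at rest; the lock slide is still aside (over 22 mm) and the paddle is up again (height (world z) of battery_pack between -0.004 and 0.004 m and angle between battery_pack's own z axis and vertical below 0.08 rad and linear speed of battery_pack below 0.02 m/s and angular speed of battery_pack below 0.1 rad/s and value of joint lock_slide above 0.022 m and value of joint release_paddle below 0.003 m); the robot touches nothing.
It fails at once if the pack is dropped or thrown (moves faster than 0.6 m/s while the robot does not touch it: a fall of about 2 cm) (linear speed of battery_pack above 0.6 m/s and contact force between battery_pack and the arm below 0.05 N and contact force between battery_pack and the fingers below 0.05 N).
It fails at once if a piston, the round instrument or the lamp is moved by more than 25 mm (distance of any of piston_1, piston_2, speedo, tail_lamp from where it was at the start of the episode above 0.025 m).
It also fails if it takes over 58 s, if anything falls off the work surface, if the arm or the gripper's body presses on something with over 40 N, if the wrist force passes 120 N, or if a joint passes its speed limit or range.

ROBOT

A 7-joint arm with a two-finger parallel gripper is mounted at the origin on a cart in front of the work surface, level with it; the furniture and walls round the work are solid. World frame = base frame: x ahead of the robot, y to its left, z up, the work surface at z = 0. Lengths are in m, angles in rad, forces in N, time in s.
With the tool pointing down it reaches from about 0.4 to 0.925 m from the base axis. Payload 5.6 kg.
Tool frame: the origin (TCP) lies at the centre of the arm's flange, where the gripper is bolted on; the fingertips stand 173 mm ahead of it and the grasp point (between the pads) lies 155 mm ahead of it; z points along the fingers, y is the direction in which the jaws open and shut (so a half turn about z gives the same grasp; the last joint's range is limited). The gripper opens to 85 mm and grips with 20 to 120 N. Pads are 22 mm wide; open, the fingers measure 114 mm over their backs; the gripper's body (76 mm by 85 mm) begins 54 mm behind the grasp point. The pads swing forward as they close: fully open they stand 13 mm farther back than shut.
Start: joints at [1.169, 0.468, -0.012, 1.603, 0.006, 1.071, -0.056], TCP at [0.228, -0.609, 0.405] pointing down, gripper open.
Joint ranges: [-2.53, 2.53], [-0.31, 2.02], [-1.57, 1.55], [0.28, 2.44], [-1.29, 4.43], [0.15, 1.84], [-2.92, 2.92]. Speed limits (rad/s): [2.57, 2.57, 3.14, 3.14, 3.14, 3.14, 3.14].

INTERFACE

Orientations are given as a 3x3 rotation matrix whose columns are the frame's x, y, z axes.
In Python, from plant import get_state, get_image, job_done gives the robot as it stands.
- The arm moves only by the tool apply_moves, never from a script. Its argument "steps" is a list that holds one entry, the list of rows, each a list of 5 numbers: the shift along the tool's x, y, z in mm, then the turn about the tool's z in rad, then the finger opening in mm, from 0 to 85.4. A call has 1 to 10 rows; each row is the pose to reach, as a shift and turn from the pose commanded when the call began, along the tool's axes at that moment; what a row does not reach only later rows make up. A row lasts 1/12 s, in which the tool goes at most 41.7 mm and 7.16 degrees, less where a joint would pass 70% of its speed; a pose out of reach is approached as far as the arm can. A call with a gripper value outside its range is refused whole. The fingers move at their own pace and stop on an object; "newtons" is the grip in N (left out, the last holds). Time passes only in rows, so rows that repeat a pose let the fingers close. It gives the time, the measured TCP pose, the force and the opening at its end, in the units of the state.
- get_state(): the state, without advancing time (a new reading comes with each control period).
- get_image(name): name is "side" or "top" or "wrist"; returns a dict with "frame" (400x640x3 uint8, red, green, blue), "fx", "fy", "cx", "cy" (pixels), "rvec" (rotation vector, rad) and "tvec" (3), from world to camera coordinates, as OpenCV has them; the wrist camera has in their place "tool_from_camera" (4x4, takes a point from camera to tool coordinates, whose origin is the TCP and whose axes are the flange's). Camera axes: x right, y down, z forward; pixel columns grow to the right and rows downward; lengths in m; the calibration is good to about 2 mm. A picture is of the moment at which its call begins: read the wrist's pose just before it. There is no depth.
- job_done(): hands the job in, once; it reports no verdict.
The state is a dict: "time_s": time; "joint_pos": joint angles; "qvel": joint speeds; "tau": joint torques, N m; "eef_pos": TCP position; "tool_rot": TCP orientation; "contact_force": force on the tool from outside, world axes, zero at the start; "ft_torque": the same for the moment, N m; "finger_gap": finger opening in m.
Only numpy, scipy, OpenCV 4.12 (cv2) and the standard library are available. Lean on these libraries where they do the work, as an engineer would, in place of code of your own. Each camera call takes 0.05 s, during which the arm holds its last target. There are 200 camera calls.

## Working session

There is one attempt and no reset: what is moved stays moved. The work goes in short steps, Python scripts to look and compute and a tool call to move; the robot and the scene stay as the last step left them, time stands still between calls to the robot, and variables do not carry over. Pictures are saved under pics/ and viewed, on a budget of 10 in all, crops included, one or two more only if the job needs it, and the job is handed in when it is done.

Besides the shell and the picture viewer there is one more tool, called as name(argument=value, ...), one argument or row to a line, values as JSON. apply_moves: Moves the arm, as the interface text tells. Its arguments: {"type":"object","properties":{"steps":{"type":"array","items":{"type":"array","items":{"type":"array","items":{"type":"number"}}}},"newtons":{"type":"number"}},"required":["steps"]}

```bash
mkdir -p pics; cat > h.py <<'E'
import numpy as np, cv2
from plant import get_state, get_image, job_done
def cam(im):
    K=np.array([[im['fx'],0,im['cx']],[0,im['fy'],im['cy']],[0,0,1.]])
    if 'rvec' in im:
        R=cv2.Rodrigues(np.array(im['rvec'],float))[0]; t=np.array(im['tvec'],float).ravel()
        return K,R,t
    s=im['state']; T=np.eye(4); T[:3,:3]=s['tool_rot']; T[:3,3]=s['eef_pos']
    W=T@np.array(im['tool_from_camera']); R=W[:3,:3].T
    return K,R,-R@W[:3,3]
def shot(n,fn=None):
    s=get_state(); im=get_image(n); im['state']=s
    if fn: cv2.imwrite('pics/'+fn,cv2.cvtColor(im['frame'],cv2.COLOR_RGB2BGR))
    return im
def ray(im,uv,z):
    K,R,t=cam(im); o=-R.T@t; d=R.T@np.linalg.inv(K)@np.array([uv[0],uv[1],1.])
    return o+d*(z-o[2])/d[2]
def proj(im,p):
    K,R,t=cam(im); q=K@(R@np.array(p)+t); return q[:2]/q[2]
E
python3 - <<'E'
from h import *
import pickle
s=get_state(); print({k:np.round(v,3).tolist() for k,v in s.items()})
ims={n:shot(n,n+'0.png') for n in('top','side')}
pickle.dump(ims,open('ims0.pkl','wb'))
for n in ims:
    K,R,t=cam(ims[n]); print(n,-R.T@t,R[2])
E
```

```text
{'time_s': 0.0, 'joint_pos': [1.169, 0.468, -0.012, 1.604, 0.006, 1.071, -0.056], 'qvel': [0.0, 0.0, -0.001, -0.001, -0.001, 0.001, 0.001], 'tau': [-0.0, -53.238, 0.021, -25.131, 0.011, 0.008, -0.0], 'eef_pos': [0.228, -0.608, 0.404], 'tool_rot': [[0.936, 0.351, -0.001], [0.351, -0.936, 0.002], [-0.0, -0.002, -1.0]], 'contact_force': [-0.016, -0.564, -0.058], 'ft_torque': [-0.009, 0.024, 0.054], 'finger_gap': 0.085}
top [0.47278228 0.05428763 1.31527227] [ 0.03894158 -0.01737721 -0.99909038]
side [-0.01156182 -1.39130343  0.98842529] [ 0.31133954  0.80414469 -0.50637832]
```

View pics/top0.png

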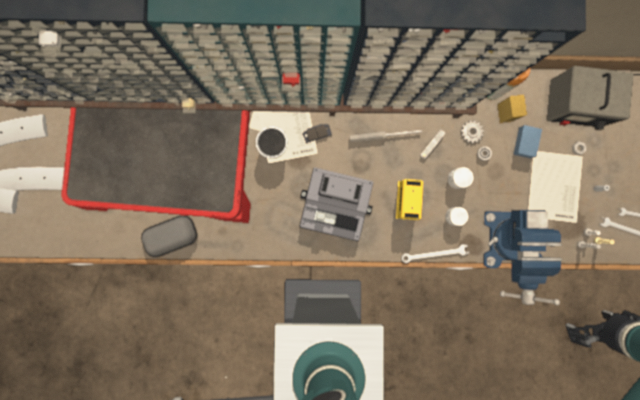

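View pics/side0.png

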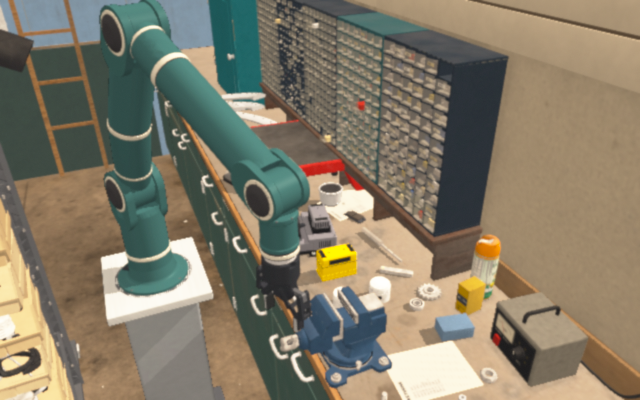

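The top view shows the dock at about (337,204), with the lock (light) left and the paddle (black) right on its deck. The yellow look-alike is at (410,199), the pistons at (459,178) and (457,216), the speedo at (270,143) and the lamp at (168,236). The side view is partly blocked by the arm. I'll zoom in on the dock in the top view.

```bash
python3 - <<'E'
from h import *
import pickle
ims=pickle.load(open('ims0.pkl','rb')); im=ims['top']
c=im['frame'][160:250,285:395]
cv2.imwrite('pics/crop1.png',cv2.cvtColor(cv2.resize(c,None,fx=7,fy=6.6666,interpolation=cv2.INTER_CUBIC),cv2.COLOR_RGB2BGR))
print(im['fx'])
for n,uv,z in [('dock',(337,204),.05),('lamp',(168,236),.05),('speedo',(270,143),.06),('yellow',(410,199),.08),('frontedge',(337,263),0)]: print(n,ray(im,uv,z).round(3))
E
```

```text
444.2228360657146
dock [ 0.503 -0.017  0.05 ]
lamp [0.406 0.459 0.05 ]
speedo [0.673 0.176 0.06 ]
yellow [ 0.519 -0.219  0.08 ]
frontedge [ 0.33  -0.022  0.   ]
```

View pics/crop1.png

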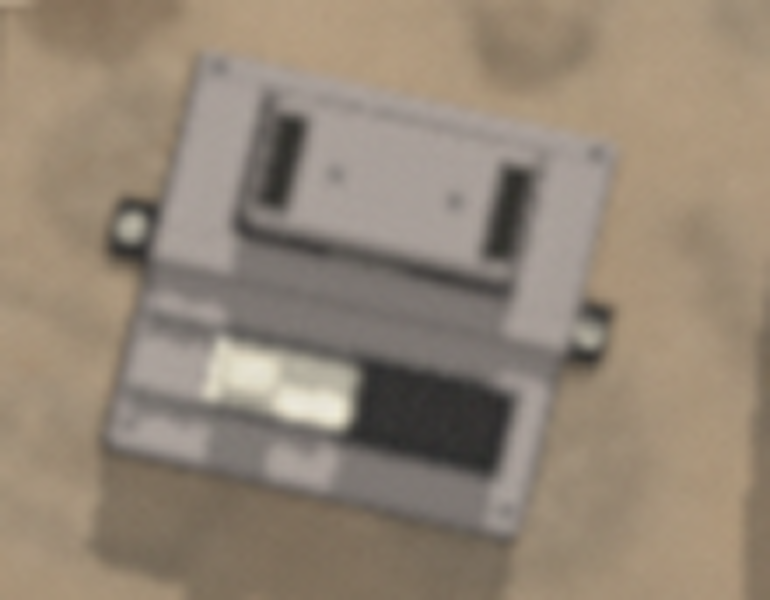

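The crop shows the dock turned about -12°. The lock grip is at crop (250,370), the paddle spans (360–510, 360–470), and the pack top has dark slots at (283,160) and (510,212). I'll fit the dock's pose from these corners.

```bash
cat >> h.py <<'E'
def fit(im,pts):
    "pts: list (uv, dock xyz). returns x,y,yaw of dock (rigid 2D fit of rays cast on known heights)"
    W=np.array([ray(im,uv,p[2])[:2] for uv,p in pts]); D=np.array([p[:2] for _,p in pts])
    w0,d0=W.mean(0),D.mean(0); a,b=W-w0,D-d0
    yaw=np.arctan2((b[:,0]*a[:,1]-b[:,1]*a[:,0]).sum(),(a*b).sum())
    R=np.array([[np.cos(yaw),-np.sin(yaw)],[np.sin(yaw),np.cos(yaw)]])
    t=w0-R@d0; print('resid mm',((W-(D@R.T+t))*1e3).round(1).tolist())
    return t,yaw,R
E
python3 - <<'E'
from h import *
import pickle
im=pickle.load(open('ims0.pkl','rb'))['top']
f=lambda u,v:(285+(u+.5)/7-.5,160+(v+.5)/6.6667-.5)
g={'RL':((203,55),.056),'RR':((613,150),.056),'FL':((107,440),.044),'FR':((515,538),.044),
'pFL':((240,225),.102),'pFR':((510,290),.102),'pRL':((265,92),.102),'pRR':((545,152),.102),'grip':((252,370),.082),
'padFR':((494,474),.066),'padRR':((514,390),.066),'padRL':((365,357),.066),'padFL':((350,437),.066)}
W={k:ray(im,f(*uv),z) for k,(uv,z) in g.items()}
for k,v in W.items(): print(k,v.round(4))
pad=sum(W[k] for k in W if k.startswith('pad'))/4; pk=sum(W[k] for k in('pFL','pFR','pRL','pRR'))/4
print(pad,pk)
t,y,R=fit(im,[(f(*g[k][0]),p) for k,p in [('RL',(.09,.09,.056)),('RR',(.09,-.09,.056)),('FL',(-.09,.09,.044)),('FR',(-.09,-.09,.044))]])
print('dock',t,y)
for k,v in list(W.items())+[('pad',pad),('pack',pk)]: print(k,(R.T@(v[:2]-t)*1e3).round(1))
s=get_state(); print(im['state']['joint_pos'])
i=shot('wrist'); print(np.array(i['tool_from_camera']).round(3),i['fx'])
E
```

```text
RL [0.605 0.051 0.056]
RR [ 0.5669 -0.1163  0.056 ]
FL [0.4402 0.0878 0.044 ]
FR [ 0.4005 -0.0794  0.044 ]
pFL [0.5304 0.0357 0.102 ]
pFR [ 0.5053 -0.0703  0.102 ]
pRL [0.5853 0.0266 0.102 ]
pRR [ 0.5622 -0.0834  0.102 ]
grip [0.4711 0.0298 0.082 ]
padFR [ 0.4286 -0.0683  0.066 ]
padRR [ 0.464 -0.076  0.066]
padRL [ 0.4771 -0.0159  0.066 ]
padFL [ 0.4434 -0.0103  0.066 ]
[ 0.45327066 -0.04261986  0.066     ] [ 0.54580762 -0.02283417  0.102     ]
resid mm [[-5.9, -2.5], [-4.0, 5.7], [4.9, -5.8], [5.1, 2.6]]
dock [ 0.5031604  -0.01423051] -0.22385043540964955
RL [84.8 86.2]
RR [ 84.8 -85.4]
FL [-84.   85.5]
FR [-85.6 -86.3]
pFL [15.5 54.7]
pFR [ 14.5 -54.2]
pRL [71.  58.1]
pRR [ 73.  -54.3]
grip [-41.1  35.8]
padFR [-60.7 -69.3]
padRR [-24.4 -68.9]
padRL [-25.   -7.4]
padFL [-59.2  -9.4]
pad [-42.3 -38.8]
pack [43.5  1.1]
[ 1.16898637  0.46837677 -0.01159378  1.60362613  0.00602957  1.07139576
 -0.05632539]
[[ 0.    -0.959 -0.283  0.072]
 [ 1.     0.001 -0.001  0.   ]
 [ 0.001 -0.283  0.959  0.03 ]
 [ 0.     0.     0.     1.   ]] 281.4047316948403
```

apply_moves(
  steps=[
    [[0, 0, -40, 0, 85], [0, 0, -80, 0, 85], [14, -37, -80, -0.12, 85], [28, -75, -80, -0.24, 85], [42, -112, -80, -0.36, 85], [56, -150, -80, -0.48, 85], [70, -187, -80, -0.6, 85], [84, -225, -80, -0.72, 85], [98, -262, -80, -0.84, 85], [112, -300, -80, -0.96, 85]],
  ],
)

```text
time_s: 0.98
eef_pos: [0.2274, -0.2864, 0.4844]
tool_rot: [[0.244, 0.97, -0.0], [0.97, -0.244, -0.0], [-0.0, -0.0, -1.0]]
contact_force: [0.6, 1.7, 0.8]
finger_gap: 0.0849
```

```bash
cat >> h.py <<'E'
def go(x,y,z,ang,s=None):
    "needed shift (tool mm) and turn so TCP at x,y,z with tool-x at world angle ang"
    s=s or get_state(); R=np.array(s['tool_rot']); d=R.T@(np.array([x,y,z])-s['eef_pos'])*1e3
    a=np.arctan2(R[1,0],R[0,0]); return d.round(1),round(-(((ang-a)+np.pi)%(2*np.pi)-np.pi),4)
E
python3 - <<'E'
from h import *
s=get_state();print(s['time_s'],np.round(s['eef_pos'],3),np.round(s['tool_rot'],3).tolist(),s['joint_pos'])
print(go(.47,-.01,.42,np.pi/2-.224))
E
```

```text
0.9833 [ 0.227 -0.286  0.484] [[0.244, 0.97, -0.0], [0.97, -0.244, -0.0], [-0.0, -0.0, -1.0]] [ 1.08886861 -0.11153138 -0.25517894  2.11446736 -0.03068856  1.13540863
  0.60159161]
(array([327.3, 167.8,  64.3]), np.float64(-0.0226))
```

apply_moves(
  steps=[
    [[33, 17, 6, -0.02, 85], [66, 34, 13, -0.02, 85], [98, 51, 19, -0.02, 85], [131, 68, 26, -0.02, 85], [164, 85, 32, -0.02, 85], [196, 102, 39, -0.02, 85], [230, 118, 45, -0.02, 85], [262, 135, 52, -0.02, 85], [295, 151, 58, -0.02, 85], [327, 168, 64, -0.02, 85]],
  ],
)

```text
time_s: 1.82
eef_pos: [0.4727, -0.0121, 0.4203]
tool_rot: [[0.23, 0.973, -0.0], [0.973, -0.23, -0.0], [-0.0, 0.0, -1.0]]
contact_force: [0.5, -0.6, 1.0]
finger_gap: 0.0848
```

apply_moves(
  steps=[
    [[0, 0, 0, 0, 85], [0, 0, 0, 0, 85], [0, 0, 0, 0, 85]],
  ],
)

```text
time_s: 2.07
eef_pos: [0.4717, -0.0139, 0.4202]
tool_rot: [[0.23, 0.973, -0.001], [0.973, -0.23, -0.0], [-0.0, -0.001, -1.0]]
contact_force: [0.3, 0.8, -0.1]
finger_gap: 0.085
```

```bash
python3 - <<'E'
from h import *
import pickle
im=shot('wrist','w1.png'); pickle.dump(im,open('w1.pkl','wb'))
s=im['state'];print(s['time_s'],np.round(s['eef_pos'],4),np.round(s['tool_rot'],3).tolist(),s['joint_pos'].round(2))
E
```

```text
2.0667 [ 0.4717 -0.0139  0.4202] [[0.23, 0.973, -0.001], [0.973, -0.23, -0.0], [-0.0, -0.001, -1.0]] [ 0.59  0.22 -0.71  1.97  0.17  1.01 -0.43]
```

View pics/w1.png

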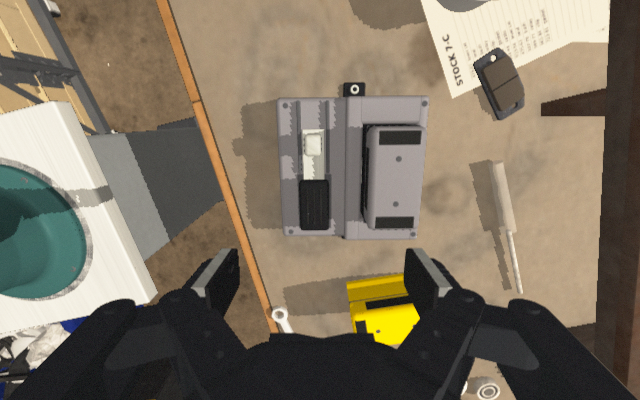

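The wrist view looks down with dock +y up and +x to the right. The grip top is near (314,145), the paddle covers about (300–329, 180–230), and the pack top about (367–424, 124–229). I'll enlarge it once for accuracy.

```bash
python3 - <<'E'
from h import *
import pickle
im=pickle.load(open('w1.pkl','rb'))
c=im['frame'][90:245,270:435]
cv2.imwrite('pics/crop2.png',cv2.cvtColor(cv2.resize(c,None,fx=3.8,fy=3.8,interpolation=cv2.INTER_CUBIC),cv2.COLOR_RGB2BGR))
E
```

```text
(no output)
```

View pics/crop2.png

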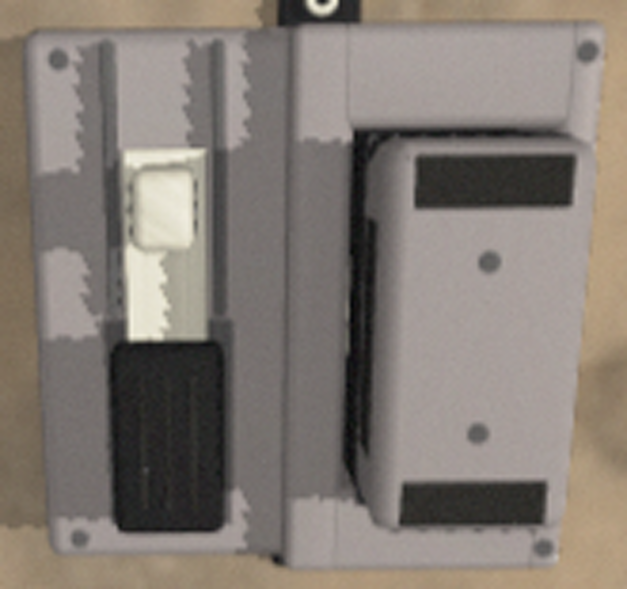

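```bash
python3 - <<'E'
from h import *
import pickle
im=pickle.load(open('w1.pkl','rb'))
f=lambda u,v:(270+(u+.5)/3.8-.5,90+(v+.5)/3.8-.5)
r=lambda u,v,z: ray(im,f(u,v),z)[:2]
grip=r(164,210,.082)
pad=np.mean([r(*q,.066) for q in((111,342),(223,342),(223,531),(116,531))],0)
ax=r(135,342,.066)*0+ (np.mean([r(111,342,.066),r(223,342,.066)],0)-np.mean([r(223,531,.066),r(116,531,.066)],0))
s1,s2=r(496,180,.102),r(474,504,.102)
pk=(s1+s2)/2
print('grip',grip,'pad',pad,'pack',pk)
yaw=lambda v:np.degrees(np.arctan2(v[1],v[0]))-90
print('yaws',yaw(ax),yaw(s1-s2),yaw(grip-pad),yaw(r(27,35,.044)-r(52,550,.044)),np.linalg.norm(ax))
y=-.228;R=np.array([[np.cos(y),-np.sin(y)],[np.sin(y),np.cos(y)]])
o=pk-R@[.036,0]; print('dock o',o)
for n,p in(('grip',grip),('pad',pad),('FL',r(27,35,.044)),('FR',r(52,550,.044)),('ear',r(321,5,.006))): print(n,(R.T@(p-o)*1e3).round(1))
print(go(grip[0],grip[1],.23,np.pi/2+y))
E
```

```text
grip [0.47224847 0.03115911] pad [ 0.45573962 -0.03991117] pack [ 0.55009659 -0.02397163]
yaws -12.959145522722721 -12.696625411683584 -13.077267940601615 -12.871348908328855 0.06272989754965551
dock o [ 0.51502826 -0.01583456]
grip [-52.3  36.1]
pad [-52.3 -36.9]
FL [-94.6  85.3]
FR [-94.1 -84.2]
ear [-1.3 96.8]
(array([ 44.7,  -9.7, 190.5]), np.float64(-0.0052))
```

apply_moves(
  steps=[
    [[15, -3, 30, -0.005, 45], [30, -7, 60, -0.005, 45], [45, -10, 90, -0.005, 45], [45, -10, 115, -0.005, 45], [45, -10, 135, -0.005, 45], [45, -10, 150, -0.005, 45], [45, -10, 150, -0.005, 45], [45, -10, 150, -0.005, 45]],
  ],
)

```text
time_s: 2.78
eef_pos: [0.4723, 0.0314, 0.2708]
tool_rot: [[0.227, 0.974, -0.001], [0.974, -0.227, -0.001], [-0.001, -0.001, -1.0]]
contact_force: [0.6, -0.0, 1.5]
finger_gap: 0.0452
```

```bash
python3 - <<'E'
from h import *
print(get_state()['finger_gap'],go(.4722,.0312,.23,np.pi/2-.2245))
shot('wrist','w2.png')
E
```

```text
0.0451811574285648 (array([-0.1, -0. , 40.8]), np.float64(-0.0043))
```

View pics/w2.png

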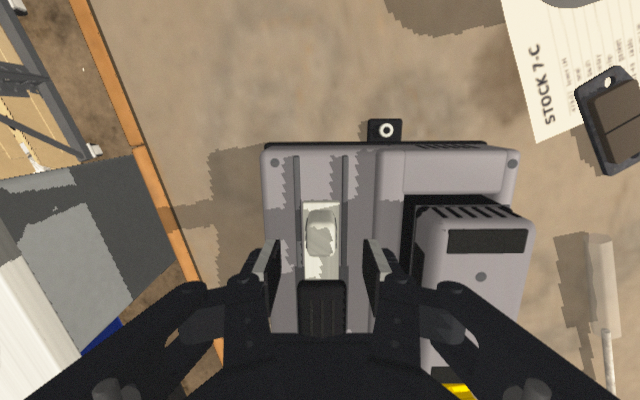

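The grip (321,232) is centred between the fingers at columns 265 and 375. I'll lower and close on it.

apply_moves(
  steps=[
    [[0, 0, 15, -0.004, 45], [0, 0, 30, -0.004, 45], [0, 0, 40, -0.004, 45], [0, 0, 40, -0.004, 45], [0, 0, 40, -0.004, 30], [0, 0, 40, -0.004, 15], [0, 0, 40, -0.004, 10], [0, 0, 40, -0.004, 10], [0, 0, 40, -0.004, 10], [0, 0, 40, -0.004, 10]],
  ],
  newtons=30,
)

```text
time_s: 3.67
eef_pos: [0.4721, 0.0328, 0.2316]
tool_rot: [[0.221, 0.975, -0.001], [0.975, -0.221, -0.001], [-0.001, -0.0, -1.0]]
contact_force: [-3.5, -0.4, 4.9]
finger_gap: 0.0175
```

apply_moves(
  steps=[
    [[4, 0, 0, 0, 10], [8, 0, 0, 0, 10], [12, 0, 0, 0, 10], [16, 0, 0, 0, 10], [20, 0, 0, 0, 10], [24, 0, 0, 0, 10], [28, 0, 0, 0, 10], [31, 0, 0, 0, 10], [31, 0, 0, 0, 10]],
  ],
)

```text
time_s: 4.42
eef_pos: [0.4791, 0.0633, 0.2317]
tool_rot: [[0.22, 0.975, -0.0], [0.975, -0.22, -0.001], [-0.001, -0.0, -1.0]]
contact_force: [-5.4, 0.5, 6.2]
finger_gap: 0.0172
```

apply_moves(
  steps=[
    [[2, 0, 0, 0, 10], [4, 0, 0, 0, 10], [5, 0, 0, 0, 10], [5, 0, 0, 0, 10]],
  ],
)

```text
time_s: 4.75
eef_pos: [0.4798, 0.0653, 0.2315]
tool_rot: [[0.223, 0.975, -0.003], [0.975, -0.223, -0.006], [-0.007, -0.002, -1.0]]
contact_force: [-6.9, -7.3, 11.3]
finger_gap: 0.0173
```

Reached the end stop (about 33.5 mm travel, force rising). I'll release and rise.

apply_moves(
  steps=[
    [[-1, 0, 0, 0, 45], [-1, 0, 0, 0, 45], [-1, 0, 0, 0, 45], [-1, 0, 0, 0, 45], [-1, 0, -20, 0, 45], [-1, 0, -45, 0, 45], [-1, 0, -70, 0, 45], [-1, 0, -70, 0, 45]],
  ],
)

```text
time_s: 5.42
eef_pos: [0.4819, 0.0676, 0.3046]
tool_rot: [[0.22, 0.975, 0.007], [0.975, -0.221, 0.001], [0.003, 0.007, -1.0]]
contact_force: [1.5, 0.1, 0.2]
finger_gap: 0.0453
```

```bash
python3 - <<'E'
from h import *
print(get_state()['finger_gap'],go(.4557,-.0399,.26,np.pi/2-.2245))
shot('wrist','w3.png')
E
```

```text
0.045291841387203456 (array([-110.8,   -2.2,   44.3]), np.float64(0.0022))
```

View pics/w3.png

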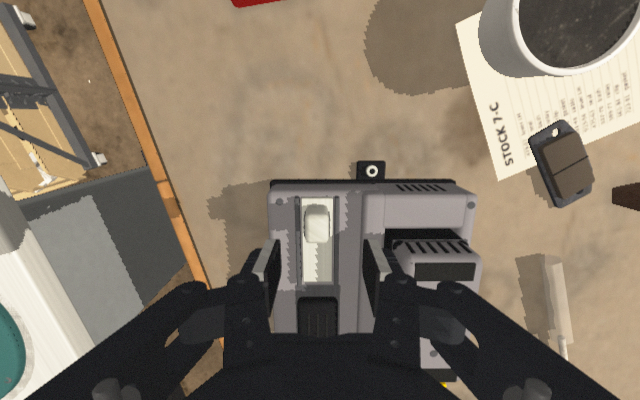

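```bash
python3 - <<'E'
from h import *
im=shot('wrist'); y=-.2245;R=np.array([[np.cos(y),-np.sin(y)],[np.sin(y),np.cos(y)]])
print(R.T@(ray(im,(317,222),.082)[:2]-[.515,-.0158])*1e3)
print(go(.4557,-.0399,.26,np.pi/2-.2245))
E
```

```text
[-53.2915657   73.66667276]
(array([-109.5,   -0.9,   41.4]), np.float64(0.0014))
```

apply_moves(
  steps=[
    [[-37, 0, 0, 0, 20], [-74, 0, 0, 0, 0], [-110, -1, 10, 0, 0], [-110, -1, 30, 0, 0], [-110, -1, 50, 0, 0], [-110, -1, 56, 0, 0], [-110, -1, 56, 0, 0]],
  ],
  newtons=20,
)

```text
time_s: 6.1
eef_pos: [0.4541, -0.0402, 0.2427]
tool_rot: [[0.221, 0.975, -0.005], [0.975, -0.221, 0.001], [0.0, -0.005, -1.0]]
contact_force: [-0.9, 0.7, 0.0]
finger_gap: 0.0001
```

apply_moves(
  steps=[
    [[0, 0, 2, 0, 0], [0, 0, 4, 0, 0], [0, 0, 6, 0, 0], [0, 0, 8, 0, 0], [0, 0, 9, 0, 0], [0, 0, 10, 0, 0], [0, 0, 10, 0, 0]],
  ],
)

```text
time_s: 6.68
eef_pos: [0.4555, -0.04, 0.235]
tool_rot: [[0.221, 0.975, 0.001], [0.975, -0.221, 0.0], [0.001, 0.001, -1.0]]
contact_force: [-0.4, 2.4, 2.7]
finger_gap: -0.0004
```

apply_moves(
  steps=[
    [[0, 0, 2, 0, 0], [0, 0, 4, 0, 0], [0, 0, 6, 0, 0], [0, 0, 6, 0, 0], [0, 0, 6, 0, 0], [0, 0, 6, 0, 0], [0, 0, 6, 0, 0], [0, 0, 6, 0, 0], [0, 0, 6, 0, 0]],
  ],
)

```text
time_s: 7.43
eef_pos: [0.4555, -0.0398, 0.2309]
tool_rot: [[0.221, 0.975, 0.001], [0.975, -0.221, -0.002], [-0.002, 0.002, -1.0]]
contact_force: [-6.4, 1.7, 33.2]
finger_gap: 0.0
```

Fully down (33 N, bottomed). I'll rise and look.

apply_moves(
  steps=[
    [[0, 0, -20, 0, 0], [0, 0, -60, 0, 0], [0, 0, -100, 0, 40], [0, 0, -140, 0, 85], [20, -30, -160, 0, 85], [40, -60, -160, 0, 85], [40, -60, -160, 0, 85], [40, -60, -160, 0, 85]],
  ],
)

```text
time_s: 8.1
eef_pos: [0.4042, 0.0122, 0.3887]
tool_rot: [[0.22, 0.976, -0.0], [0.976, -0.22, -0.003], [-0.003, 0.0, -1.0]]
contact_force: [0.1, 0.8, -0.2]
finger_gap: 0.0722
```

```bash
python3 - <<'E'
from h import *
import pickle
im=shot('wrist','w4.png'); pickle.dump(im,open('w4.pkl','wb')); print(im['state']['time_s'])
c=im['frame'][60:285,150:470]
cv2.imwrite('pics/w4c.png',cv2.cvtColor(cv2.resize(c,None,fx=2.5,fy=2.5,interpolation=cv2.INTER_CUBIC),cv2.COLOR_RGB2BGR))
E
```

```text
8.1
```

View pics/w4c.png

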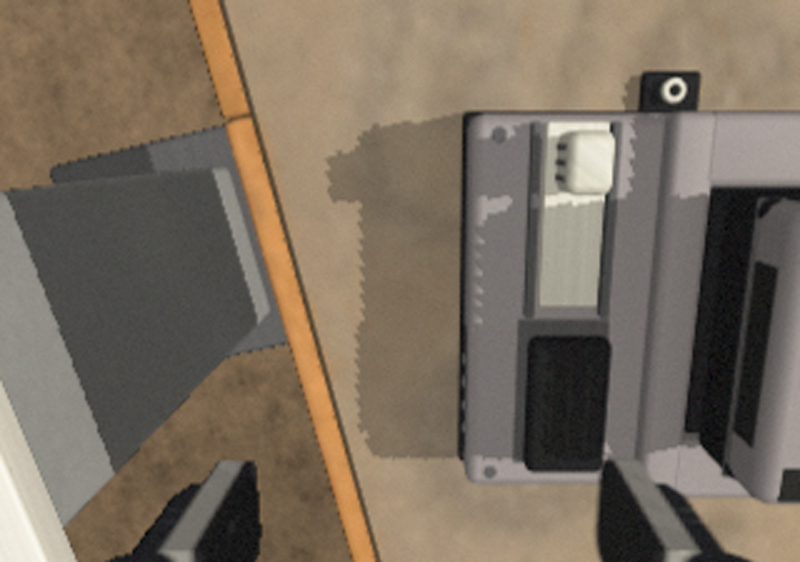

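The lock grip is fully aside (crop (585,162)) and the pack looks raised. My lateral move went toward the front, so I'll go over the pack now.

```bash
python3 - <<'E'
from h import *
print(go(.5501-.0+.22*-.03,-.024-.03,.40,np.pi/2-.2245))
E
```

```text
(array([-33.1, 149.5, -11.5]), np.float64(0.0015))
```

apply_moves(
  steps=[
    [[-8, 37, -10, 0, 85], [-16, 75, -10, 0, 85], [-25, 112, -10, 0, 85], [-33, 150, -10, 0, 85], [-33, 150, -10, 0, 85], [-33, 150, -10, 0, 85], [-33, 150, -10, 0, 85]],
  ],
)

```text
time_s: 8.73
eef_pos: [0.5442, -0.0541, 0.397]
tool_rot: [[0.222, 0.975, -0.003], [0.975, -0.222, 0.001], [0.0, -0.003, -1.0]]
contact_force: [-0.5, 0.1, -0.7]
finger_gap: 0.0849
```

```bash
python3 - <<'E'
from h import *
import pickle
im=shot('wrist'); pickle.dump(im,open('w5.pkl','wb')); print(im['state']['eef_pos'])
c=im['frame'][60:285,210:450]
cv2.imwrite('pics/w5c.png',cv2.cvtColor(cv2.resize(c,None,fx=2.5,fy=2.5,interpolation=cv2.INTER_CUBIC),cv2.COLOR_RGB2BGR))
E
```

```text
[ 0.54417054 -0.05406946  0.39702306]
```

View pics/w5c.png

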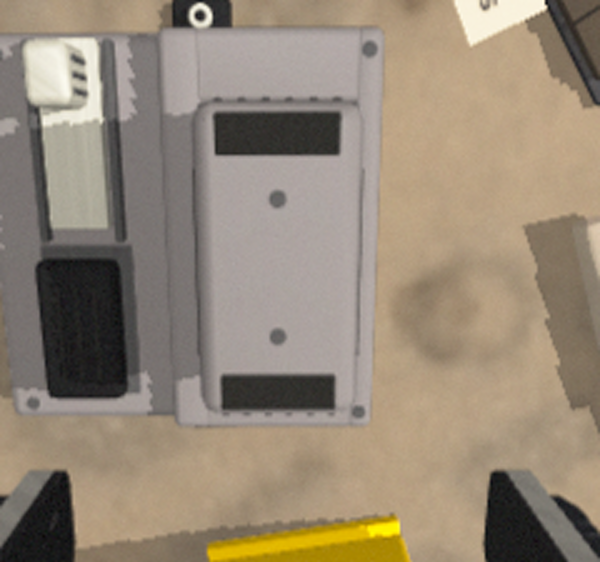

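```bash
python3 - <<'E'
from h import *
import pickle
a=pickle.load(open('w1.pkl','rb')); b=pickle.load(open('w5.pkl','rb'))
f=lambda u,v:(270+(u+.5)/3.8-.5,90+(v+.5)/3.8-.5)
g=lambda u,v:(210+(u+.5)/2.5-.5,60+(v+.5)/2.5-.5)
print(np.linalg.norm(ray(a,f(496,180),.102)-ray(a,f(474,504),.102)))
for z in(.102,.124):
    p,q=ray(b,g(277,133),z),ray(b,g(278,391),z); d=p-q
    print(z,np.linalg.norm(d),(p+q)/2,np.degrees(np.arctan2(d[1],d[0]))-90)
m=(p+q)/2
print(go(m[0],m[1],.25,np.pi/2-.2245))
E
```

```text
0.09081918922302501
0.102 0.09813111546682789 [ 0.54858516 -0.02699956  0.102     ] -12.61119870660238
0.124 0.08997343241661075 [ 0.54954672 -0.02341849  0.124     ] -12.611198706602423
(array([ 30.7,  -0.7, 147.6]), np.float64(0.0016))
```

Pack confirmed raised (the slot spacing matches a 124 mm top). I'll descend for the grasp.

apply_moves(
  steps=[
    [[15, 0, 20, 0, 85], [31, -1, 50, 0, 85], [31, -1, 80, 0, 85], [31, -1, 110, 0, 85], [31, -1, 130, 0, 85], [31, -1, 145, 0, 85], [31, -1, 156, 0, 85], [31, -1, 156, 0, 85], [31, -1, 156, 0, 85]],
  ],
)

```text
time_s: 9.53
eef_pos: [0.55, -0.0228, 0.243]
tool_rot: [[0.221, 0.975, -0.0], [0.975, -0.221, -0.0], [-0.0, -0.0, -1.0]]
contact_force: [0.1, 0.0, -1.2]
finger_gap: 0.0849
```

apply_moves(
  steps=[
    [[0, 0, 0, 0, 75], [0, 0, 0, 0, 68], [0, 0, 0, 0, 62], [0, 0, 0, 0, 50], [0, 0, 0, 0, 50], [0, 0, 0, 0, 50], [0, 0, 0, 0, 50], [0, 0, 0, 0, 50], [0, 0, 0, 0, 50]],
  ],
  newtons=60,
)

```text
time_s: 10.28
eef_pos: [0.5504, -0.0231, 0.2428]
tool_rot: [[0.221, 0.975, 0.001], [0.975, -0.221, -0.0], [-0.0, 0.001, -1.0]]
contact_force: [-0.1, 0.0, 2.2]
finger_gap: 0.0574
```

apply_moves(
  steps=[
    [[0, 0, -8, 0, 50], [0, 0, -18, 0, 50], [0, 0, -30, 0, 50], [0, 0, -45, 0, 50], [0, 0, -60, 0, 50], [0, 0, -75, 0, 50], [0, 0, -90, 0, 50], [0, 0, -105, 0, 50], [0, 0, -110, 0, 50], [0, 0, -110, 0, 50]],
  ],
)

```text
time_s: 11.12
eef_pos: [0.5504, -0.023, 0.3544]
tool_rot: [[0.221, 0.975, 0.003], [0.975, -0.221, -0.0], [0.0, 0.003, -1.0]]
contact_force: [-0.0, 0.1, -5.1]
finger_gap: 0.0577
```

```bash
python3 - <<'E'
from h import *
import pickle
shot('side','s2.png')
im=pickle.load(open('ims0.pkl','rb'))['top']; print([ray(im,p,0).round(3).tolist() for p in((248,220),(237,214),(196,225),(302,235))])
print(go(.41,.20,.353,np.pi/2-.2245))
E
```

```text
[[0.453, 0.242, 0.0], [0.471, 0.275, 0.0], [0.437, 0.394, 0.0], [0.411, 0.082, 0.0]]
(array([ 186.6, -186. ,   -0. ]), np.float64(0.0012))
```

View pics/s2.png

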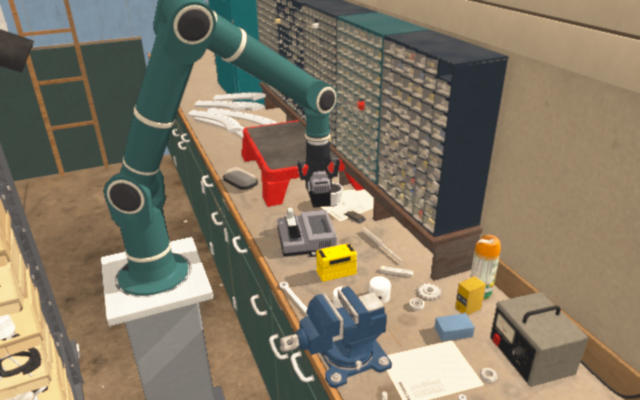

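The side view shows the pack held upright, clear of the dock. The red tray turns out to be a tall crate at (280,160), so I'll set the pack down closer to the robot, around (0.395, 0.17).

apply_moves(
  steps=[
    [[0, -12, 0, 0, 50], [-1, -32, 0, 0, 50], [-3, -57, 0, 0, 50], [-4, -82, 0, 0, 50], [-5, -107, 0, 0, 50], [-3, -130, 0, 0, 50], [15, -138, 0, 0, 50], [38, -147, 0, 0, 50], [62, -157, 0, 0, 50], [85, -166, 0, 0, 50]],
  ],
)

```text
time_s: 12.0
eef_pos: [0.4062, 0.0973, 0.3521]
tool_rot: [[0.222, 0.975, -0.001], [0.975, -0.222, -0.0], [-0.001, -0.001, -1.0]]
contact_force: [1.1, 0.1, -4.5]
finger_gap: 0.0572
```

```bash
python3 - <<'E'
from h import *
s=get_state();print(s['joint_pos'].round(2),s['finger_gap'],go(.395,.17,.21,np.pi/2-.2245))
E
```

```text
[ 0.42  0.25 -0.81  2.15  0.24  0.83 -0.77] 0.05723073198074122 (array([ 68.5, -26.9, 142.1]), np.float64(0.0008))
```

apply_moves(
  steps=[
    [[20, -8, 0, 0, 50], [42, -17, 0, 0, 50], [60, -24, 10, 0, 50], [68, -27, 30, 0, 50], [68, -27, 55, 0, 50], [68, -27, 80, 0, 50], [68, -27, 103, 0, 50], [68, -27, 122, 0, 50], [68, -27, 135, 0, 50], [68, -27, 140, 0, 50]],
  ],
)

```text
time_s: 12.83
eef_pos: [0.3948, 0.1684, 0.2103]
tool_rot: [[0.221, 0.975, -0.005], [0.975, -0.221, -0.001], [-0.002, -0.004, -1.0]]
contact_force: [-0.6, -0.5, -5.2]
finger_gap: 0.0573
```

apply_moves(
  steps=[
    [[0, 0, 0, 0, 50], [0, 0, 0, 0, 50], [0, 0, 0, 0, 50]],
  ],
)

```text
time_s: 13.08
eef_pos: [0.3962, 0.169, 0.2133]
tool_rot: [[0.221, 0.975, 0.001], [0.975, -0.221, 0.001], [0.001, 0.001, -1.0]]
contact_force: [0.3, -0.3, -4.9]
finger_gap: 0.0578
```

```bash
python3 - <<'E'
from h import *
shot('side','s3.png')
i=cv2.imread('pics/s3.png')[100:300,160:420]; cv2.imwrite('pics/s3.png',cv2.resize(i,None,fx=3,fy=3,interpolation=cv2.INTER_CUBIC))
E
```

```text
(no output)
```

View pics/s3.png

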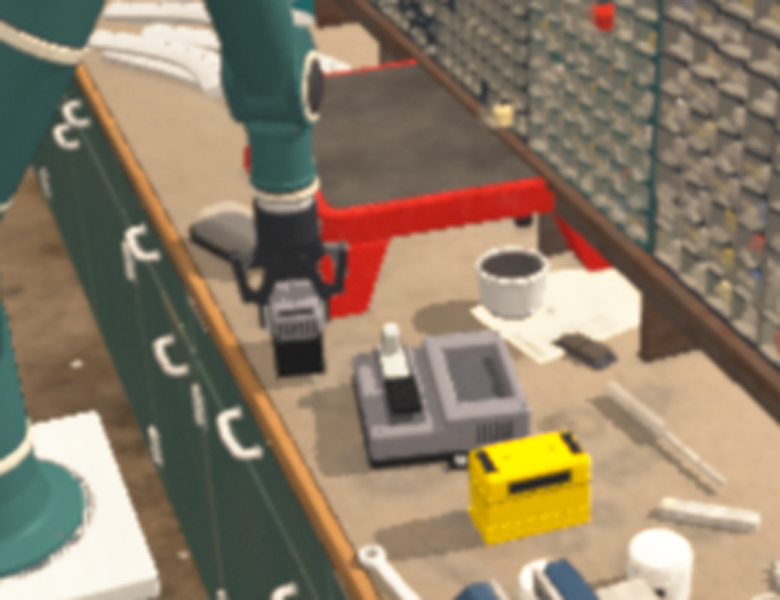

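The pack hangs just above the bare worktop at crop (298,340), clear of the crate, dock and lamp. I'll lower it slowly.

apply_moves(
  steps=[
    [[0, 0, 3, 0, 50], [0, 0, 5, 0, 50], [0, 0, 7, 0, 50], [0, 0, 9, 0, 50], [0, 0, 10, 0, 50], [0, 0, 10, 0, 50]],
  ],
)

```text
time_s: 13.63
eef_pos: [0.3958, 0.1688, 0.2026]
tool_rot: [[0.221, 0.975, -0.0], [0.975, -0.221, -0.0], [-0.0, -0.0, -1.0]]
contact_force: [0.4, -0.4, -4.8]
finger_gap: 0.0575
```

apply_moves(
  steps=[
    [[0, 0, 1, 0, 50], [0, 0, 2, 0, 50], [0, 0, 2, 0, 50], [0, 0, 2, 0, 50]],
  ],
)

```text
time_s: 13.97
eef_pos: [0.3955, 0.1691, 0.2024]
tool_rot: [[0.221, 0.975, 0.001], [0.975, -0.221, -0.002], [-0.002, 0.002, -1.0]]
contact_force: [-8.4, -5.2, 26.8]
finger_gap: 0.0576
```

Contact made; I'll ease off and open.

apply_moves(
  steps=[
    [[0, 0, -1.5, 0, 50], [0, 0, -1.5, 0, 50], [0, 0, -1.5, 0, 58], [0, 0, -1.5, 0, 60], [0, 0, -1.5, 0, 64], [0, 0, -1.5, 0, 72], [0, 0, -1.5, 0, 85], [0, 0, -1.5, 0, 85], [0, 0, -1.5, 0, 85], [0, 0, -1.5, 0, 85]],
  ],
)

```text
time_s: 14.8
eef_pos: [0.3959, 0.1688, 0.2021]
tool_rot: [[0.221, 0.975, -0.0], [0.975, -0.221, 0.0], [0.0, -0.0, -1.0]]
contact_force: [0.6, 0.1, 0.2]
finger_gap: 0.0854
```

apply_moves(
  steps=[
    [[0, 0, -8, 0, 85], [0, 0, -20, 0, 85], [0, 0, -45, 0, 85], [0, 0, -80, 0, 85], [0, 0, -115, 0, 85], [0, 0, -150, 0, 85], [-30, 0, -180, 0, 85], [-60, 0, -190, 0, 85], [-60, 0, -190, 0, 85], [-60, 0, -190, 0, 85]],
  ],
)

```text
time_s: 15.63
eef_pos: [0.3825, 0.1089, 0.3931]
tool_rot: [[0.226, 0.974, 0.002], [0.974, -0.226, -0.002], [-0.001, 0.003, -1.0]]
contact_force: [-0.1, 0.3, -0.2]
finger_gap: 0.0848
```

```bash
python3 - <<'E'
from h import *
a=shot('side')['frame'][150:280,220:400]; w=shot('wrist')['frame']
a=cv2.resize(a,(554,400)); o=np.hstack([a,cv2.resize(w[:, 150:450],(246,400))])
cv2.imwrite('pics/fin.png',cv2.cvtColor(o,cv2.COLOR_RGB2BGR)); print(get_state()['time_s'])
E
```

```text
15.7333
```

View pics/fin.png

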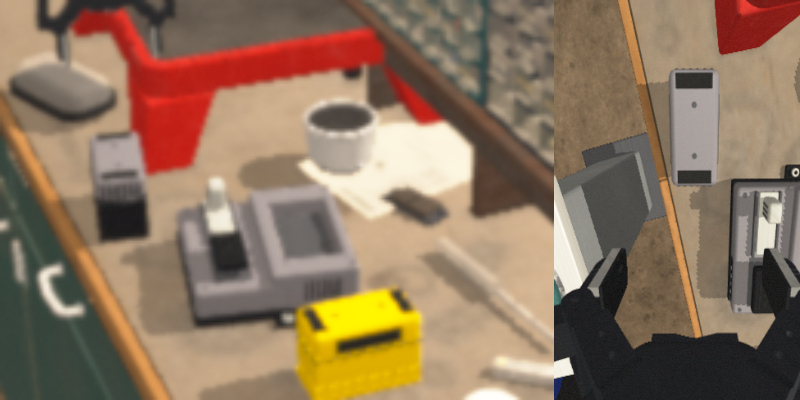

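The final views show the pack upright on the worktop at (120,185). The dock is empty, the lock is aside, and the gripper is clear.

```bash
python3 -c "
from plant import *
job_done(); print(get_state()['time_s'])"
```

```text
the job is handed in; nothing more can be done
the job is handed in; nothing more can be done
```

The battery pack is out of the dock and standing upright on the bare worktop at about (0.395, 0.17), between the dock and the lamp. I handed the job in at about 15.7 s of the 58 s; it gave no verdict.

- **Lock and paddle:** I slid the lock about 33–34 mm to its end stop. Pressing the paddle fully down took 33 N at the bottom. The wrist camera then showed the pack top at 124 mm, so it had sprung up.
- **Pack:** I gripped it across the 58 mm side, lifted it out, lowered it to the worktop and let go. It pressed with about 27 N on touching down, and I eased that off before opening the fingers.
- **Last checks:** The final pictures show the pack upright, the dock empty, the lock aside and the gripper clear. The wrist force was near zero. The lamp, the round instrument and the yellow look-alike showed no sign of having moved.
- **Not checked:** I did not measure the paddle's return. The pistons were mostly out of the last picture, but the arm never worked near them.
- **Corrections:** One sideways move went the wrong way in free air and I corrected it. The tray by the set-down spot turned out to be a tall crate, so I put the pack closer to the robot. No check failed.

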